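# Open the latched guard and load the bush

### The job

Lift the gravity latch bar of the small barred guard out of its catch and swing the gate wide open, about square to the front of the guard. Then stand the tall plain steel bush from the bench upright on the middle of the narrow round rest inside the guard and let go of it, with the gate left wide open. Do not shift the short flanged bush, the nut or the tube offcut that lie on the bench.

Things in the scene. Friction and masses are not known exactly. Their poses are not given: they have to be found in the camera images.
- guard: Fixed grey sheet-steel guard, 166 mm deep (its x), 224 mm wide (its y), walls 104 mm high at the sides, 140 mm at the rear. Origin: centre of its underside, on the bench. Its -x side is the front, closed by a barred gate in the plane x = -0.075 of its frame: hinge at y = -0.09 (right, seen from the robot), catch post at y = +0.104 (left). The round rest stands inside.
- gate_hinge (a point): Point on the gate's vertical hinge line, 143 mm above the bench. The gate, of steel bars, is 180 mm wide, from 22 to 150 mm above the bench, and carries a flat barred hood (its top at 150 mm) that reaches 147 mm back over the inside and swings away with it.
- gate (a joint): Gate angle, rad: 0 shut, to 1.75; grows as the free (left) end swings out towards the robot and to the right, anticlockwise seen from above, about gate_hinge. It stays where it is left (light friction, about 1 N at the knob). It cannot open while the latch bar is down in the catch.
- latch (a joint): Lift angle of the latch bar, rad: 0 level, down in the catch (it falls back there by its own weight, about 130 g), grows as the knob is lifted, to 0.5. The bar clears the catch lip above about 0.15 (knob lifted 15 mm); 0.25 is a safe lift until the gate has turned 0.3.
- latch_pivot (a point): Pivot of the latch bar on the gate's front, 35 mm from the hinge line along the gate and 12 mm ahead of the gate's plane, 143 mm above the bench. The pivot axis is horizontal, square to the gate. The steel bar, 16 mm high and 6 mm thick, runs level from here along the gate to the catch.
- latch_knob (a point): Centre of the black ball knob, 24 mm in diameter, on a stem on the latch bar: with the bar down, 180 mm above the bench, 100 mm along the bar from latch_pivot and 37 mm above it, 30 mm above the gate's top edge. Lifted, it moves in an arc about the pivot. Pinch it from above, best with the fingers closing square to the gate; it serves to lift the bar and then pull the gate round.
- bush_center (a point): Centre (half-way up) of the loose plain steel bush, a smooth tube 37 mm in diameter and 60 mm tall, 345 g nominal, standing upright on the bench left of the guard; z along its axis.
- rest_top (a point): Centre of the flat top of the fixed rest inside the guard: a steel post with a round top 30 mm in diameter, 70 mm above the bench. z up.
- flanged_bush: Bystander: short steel bush with a flange, 40 mm in diameter, 28 mm tall, on the bench; origin at the centre of its underside.
- nut: Bystander: hexagon nut, 30 x 34 mm, 16 mm tall, on the bench; origin at the centre of its underside.
- tube: Bystander: rusty square tube offcut, 40 x 64 mm, 40 mm tall, on the bench; origin at the centre of its underside.
Mind the look-alikes: they are no part of the job. What is shaped like the part that bears bush_center but blue is not meant.

How it is judged:
On the way, in this order (a step that is already met when the one before it is completed fails the run):
1. the latch bar is lifted out of its catch (value of joint latch above 0.12 rad), for 0.05 s.
2. the gate is swung wide open (over 1.2 rad) (value of joint gate above 1.2 rad), for 0.2 s.
At the end, for the whole second after the job is handed in: The gate stands open by more than 1.2 rad, and the bush stands on the rest on either end, upright within 0.1 rad, its axis within 12 mm of the rest's centre (value of joint gate above 1.2 rad and horizontal distance between bush_center and rest_top below 0.012 m and z of bush_center in the frame of rest_top between 0.026 and 0.034 m and (angle between bush_center's own z axis and vertical below 0.1 rad or angle between bush_center's own z axis and vertical above 3.04 rad)); the robot touches nothing.
It fails at once if the flanged bush, the nut or the tube offcut is shifted by more than 30 mm (distance of any of flanged_bush, nut, tube from where it was at the start of the episode above 0.03 m).
It also fails if it takes over 59 s, if anything falls off the work surface, if the arm or the gripper's body presses on something with over 40 N, if the wrist force passes 120 N, or if a joint passes its speed limit or range.

### The arm

A 6-joint arm with a two-finger parallel gripper is mounted at the origin on a cart in front of the work surface, level with it; the furniture and walls round the work are solid. World frame = base frame: x ahead of the robot, y to its left, z up, the work surface at z = 0. Lengths are in m, angles in rad, forces in N, time in s.
With the tool pointing down it reaches from about 0.225 to 0.725 m from the base axis. Payload 3.1 kg.
Tool frame: the origin (TCP) lies at the very end of the fingers, on their centre line; the grasp point (between the pads) lies 19 mm behind it (bot.hold_point_z is the distance from the TCP to the grasp point, in m); z points along the fingers, y is the direction in which the jaws open and shut (so a half turn about z gives the same grasp; the last joint's range is limited). The gripper opens to 85 mm and grips with 20 to 120 N. Pads are 22 mm wide; open, the fingers measure 114 mm over their backs; the gripper's body (76 mm by 85 mm) begins 54 mm behind the grasp point. The pads swing forward as they close: fully open they stand 13 mm farther back than shut.
Start: joints at [-1.41, 0.048, 0.099, 1.622, 0, 1.443], TCP at [0.15, -0.503, 0.231] pointing down, gripper open.
Joint ranges: [-2.91, 2.91], [-0.99, 1.94], [-1.21, 1.42], [-2.12, 2.29], [-1.49, 1.47], [-3.14, 3.14]. Speed limits (rad/s): [2.79, 2.79, 3.14, 3.14, 3.14, 3.14].

### API

Orientations are given as a 3x3 rotation matrix whose columns are the frame's x, y, z axes.
In Python, from station import bot gives the robot as it stands. The module is installed in compiled form; this text tells all that it offers.
- The arm moves only by the shell command python3 -m handwheel 'ROWS'. ROWS is JSON, a list that holds one entry, the list of rows, each a list of 7 numbers: the shift along the tool's x, y, z in m, then the turn, a rotation vector about the tool's x, y, z in degrees, then the opening, from 0 (shut) to 1 (fully open). A call has 1 to 8 rows; each row shifts and turns the commanded pose from where the row before left it, along the tool's axes as they then stand; what a row does not reach is not made up. A row lasts 1/12 s, in which the tool goes at most 41.7 mm and 7.16 degrees, less where a joint would pass 70% of its speed; a pose out of reach is approached as far as the arm can. A call is refused whole if a number of a shift passes 0.0417 or a number of a turn 7.16, either way. A call with a gripper value outside its range is refused whole. The fingers move at their own pace and stop on an object; the grip force is fixed at half the most. Time passes only in rows, so rows that do not move let the fingers close. It gives the time, the measured TCP pose, the force and the opening at its end, in the units of the state.
- bot.state(): the state, without advancing time (a new reading comes with each control period).
- bot.camera(name): name is "side" or "top"; returns a dict with "img" (420x560x3 uint8, blue, green, red), "z_map" (420x560 float32, m along the optical axis (not along the pixel's ray), 0 where there is no reading), "fx", "fy", "cx", "cy" (pixels), "T" (4x4, takes a point from camera to world coordinates). Camera axes: x right, y up, looking along -z (the intrinsics and any distortion apply to the point x, -y, -z); pixel columns grow to the right and rows downward; lengths in m; the calibration is good to about 2 mm. A picture is of the moment at which its call begins.
- bot.hand_in(): hands the job in, once; it reports no verdict.
Trained networks look in a picture, given as the dict that the camera call returned (one of the last four; its "shot" number tells which), for a name from the list of things; names that differ only in an ending like _2 or _b are one class to them, and where a whole thing is asked for, a point or a joint stands for the part that bears it (a point fixed in the world has none). Each returns a list of dicts, best first, with "confidence" (0 to 1); they miss things now and then, are a little off and sometimes report something else, mostly with a low value. They report only what shows in the picture. A call takes as long as a camera call. They do not tell look-alikes from the thing itself.
- bot.silhouettes(picture, thing): "pixels" (420x560 bool, what is visible of it) and "extent" ([left, top, right, bottom] in pixels, round what is visible of it).
The state is a dict: "time_s": time; "joints": joint angles; "qvel": joint speeds; "joint_torque": joint torques, N m; "tcp_pos": TCP position; "orientation": TCP orientation; "force": force on the tool from outside, world axes, zero at the start; "ft_torque": the same for the moment, N m; "grip_width": finger opening in m.
Only numpy, scipy, OpenCV 4.12 (cv2) and the standard library are available. Lean on these libraries where they do the work, as an engineer would, in place of code of your own. Each camera call takes 0.05 s, during which the arm holds its last target.

## Working session

There is one attempt and no reset: what is moved stays moved. The work goes in short steps, Python scripts to look and compute and a shell command to move; the robot and the scene stay as the last step left them, time stands still between calls to the robot, and variables do not carry over. Pictures are saved under pics/ and viewed, and the job is handed in when it is done.

```bash
mkdir -p pics; python3 - <<'E'
from station import bot
import cv2,numpy as np
for n in ("side","top"):
    p=bot.camera(n); cv2.imwrite(f"pics/{n}0.png",p["img"]); print(n,p["fx"],p["fy"],p["cx"],p["cy"],np.round(p["T"],3).tolist(),[k for k in p])
s=bot.state(); print({k:np.round(v,3).tolist() for k,v in s.items()})
E
```

```text
side 446.64929512222005 446.64929512222005 279.759892629883 208.636151100246 [[-0.828, 0.229, -0.512, 0.084], [-0.56, -0.336, 0.757, 0.739], [0.002, 0.914, 0.406, 0.488], [0.0, 0.0, 0.0, 1.0]] ['img', 'z_map', 'fx', 'fy', 'cx', 'cy', 'T', 'shot']
top 425.9469174979812 425.9469174979812 275.6429295621898 212.8061938981248 [[0.022, 0.979, -0.204, 0.359], [-1.0, 0.021, -0.009, 0.048], [-0.004, 0.204, 0.979, 1.075], [0.0, 0.0, 0.0, 1.0]] ['img', 'z_map', 'fx', 'fy', 'cx', 'cy', 'T', 'shot']
{'time_s': 0.1, 'joints': [-1.41, 0.049, 0.098, 1.622, -0.0, 1.443], 'qvel': [-0.0, -0.0, 0.003, -0.001, 0.0, -0.0], 'joint_torque': [0.002, -33.985, 32.094, 0.016, -0.0, -0.0], 'tcp_pos': [0.149, -0.503, 0.23], 'orientation': [[0.959, 0.285, -0.0], [0.285, -0.959, 0.002], [0.0, -0.002, -1.0]], 'force': [0.714, 0.647, -0.291], 'ft_torque': [0.013, -0.001, 0.078], 'grip_width': 0.085}
```

View pics/side0.png

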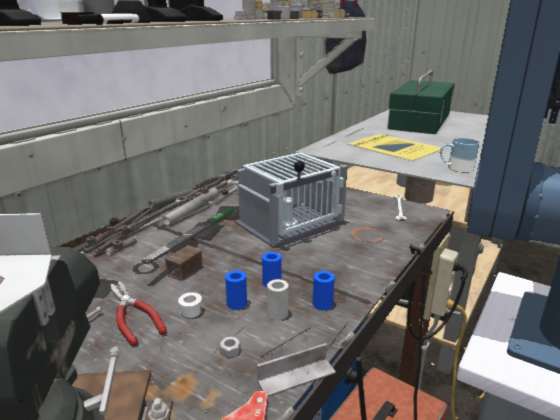

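View pics/top0.png

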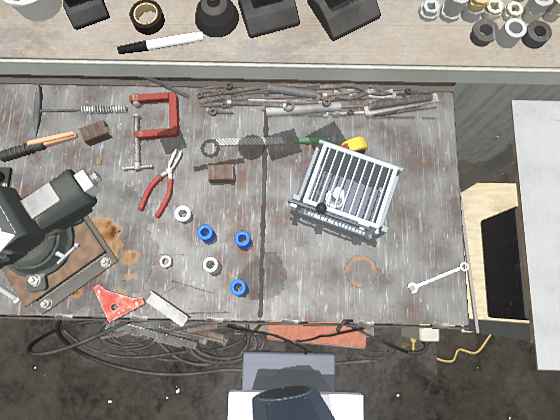

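The side view shows the guard at about (290,200), the knob at (298,166) and the grey bush at (277,300), with three blue look-alikes around the bush. In the top view the bush is at (211,265), the knob at about (321,206) and the guard is turned. Next I'll measure.

```bash
cat > h.py <<'E'
import numpy as np,cv2
from station import bot
def ray(p,u,v):
    T=np.array(p["T"]); d=np.array([(u-p["cx"])/p["fx"],-(v-p["cy"])/p["fy"],-1.0]); return T[:3,3],T[:3,:3]@d
def atz(p,u,v,z):
    o,d=ray(p,u,v); return o+d*(z-o[2])/d[2]
def cloud(p):
    vv,uu=np.mgrid[0:420,0:560]; T=np.array(p["T"]); z=p["z_map"]
    c=np.stack([(uu-p["cx"])/p["fx"]*z,-(vv-p["cy"])/p["fy"]*z,-z],-1)
    return c@T[:3,:3].T+T[:3,3]
def proj(p,X):
    T=np.array(p["T"]); c=(np.asarray(X)-T[:3,3])@T[:3,:3]
    return p["cx"]-p["fx"]*c[...,0]/c[...,2], p["cy"]+p["fy"]*c[...,1]/c[...,2]
def tri(p,uv,q,wx):
    a,b=ray(p,*uv); c,d=ray(q,*wx); s=np.linalg.lstsq(np.stack([b,-d],1),c-a,rcond=None)[0]
    return (a+b*s[0]+c+d*s[1])/2, np.linalg.norm(a+b*s[0]-c-d*s[1])
E
python3 - <<'E'
from h import *
P={n:bot.camera(n) for n in("side","top")}
for n,p in P.items():
    C=cloud(p)
    for t in("guard","gate","latch","latch_knob","bush_center","rest_top","flanged_bush","nut","tube"):
        for s in bot.silhouettes(p,t)[:4]:
            m=s["pixels"]&(p["z_map"]>0); X=C[m]
            v,u=np.nonzero(s["pixels"])
            print(n,t,round(s["confidence"],2),np.round(s["extent"]),"uv",u.mean().round(1),v.mean().round(1),"med",np.round(np.median(X,0),3) if len(X) else None,"top",np.round(np.percentile(X[:,2],97),3) if len(X) else None)
for n,p in P.items():
    i=cv2.resize(p["img"][140:260,270:430] if n=="top" else p["img"][140:330,200:370],None,fx=4 if n=="top" else 3,fy=4 if n=="top" else 3,interpolation=cv2.INTER_CUBIC); cv2.imwrite(f"pics/{n}1.png",i)
np.savez("s0.npz",**{n+k:p[k] for n,p in P.items() for k in p})
E
```

```text
side guard 0.95 [236. 153. 346. 247.] uv 289.9 197.2 med [ 0.595 -0.079  0.08 ] top 0.153
side gate 0.92 [245. 152. 343. 235.] uv 299.3 184.6 med [ 0.572 -0.085  0.143] top 0.178
side latch 0.61 [269. 161. 340. 194.] uv 303.1 177.2 med [ 0.558 -0.041  0.148] top 0.191
side latch_knob 0.97 [268. 161. 336. 196.] uv 304.2 177.5 med [ 0.557 -0.042  0.149] top 0.189
side latch_knob 0.31 [245. 150. 341. 236.] uv 300.4 186.7 med [ 0.575 -0.092  0.13 ] top 0.168
side latch_knob 0.21 [167. 247. 203. 280.] uv 183.0 262.4 med [0.67  0.211 0.028] top 0.043
side bush_center 0.83 [311. 269. 334. 309.] uv 322.7 289.6 med [0.389 0.156 0.043] top 0.062
side bush_center 0.72 [262. 253. 281. 286.] uv 270.5 266.7 med [0.505 0.15  0.046] top 0.062
side bush_center 0.58 [228. 268. 248. 311.] uv 235.7 289.6 med [0.514 0.24  0.042] top 0.062
side rest_top 0.73 [284. 196. 299. 227.] uv 288.9 212.5 med [ 0.617 -0.086  0.042] top 0.073
side flanged_bush 0.68 [178. 290. 202. 321.] uv 189.9 304.0 med [0.568 0.297 0.025] top 0.031
side nut 0.55 [218. 341. 238. 355.] uv 229.4 346.5 med [0.452 0.333 0.015] top 0.01
[... 644 characters left out ...]
r 0.46 [201. 255. 222. 275.] uv 211.1 264.7 med [0.442 0.21  0.059] top 0.064
top rest_top 0.62 [326. 182. 347. 209.] uv 335.4 197.2 med [ 0.614 -0.086  0.046] top 0.149
top rest_top 0.24 [289. 202. 369. 229.] uv 326.8 213.0 med [ 0.553 -0.046  0.151] top 0.192
top flanged_bush 0.73 [203. 255. 221. 271.] uv 210.9 264.4 med [0.443 0.211 0.059] top 0.064
top flanged_bush 0.61 [174. 203. 187. 222.] uv 182.5 212.7 med [0.573 0.293 0.028] top 0.033
top nut 0.41 [158. 255. 171. 266.] uv 165.3 261.1 med [0.451 0.329 0.016] top 0.02
top tube 0.71 [209. 163. 235. 180.] uv 220.7 173.1 med [0.674 0.2   0.04 ] top 0.044
top tube 0.53 [175. 205. 188. 224.] uv 182.5 213.2 med [0.572 0.293 0.028] top 0.033
```

View pics/side1.png

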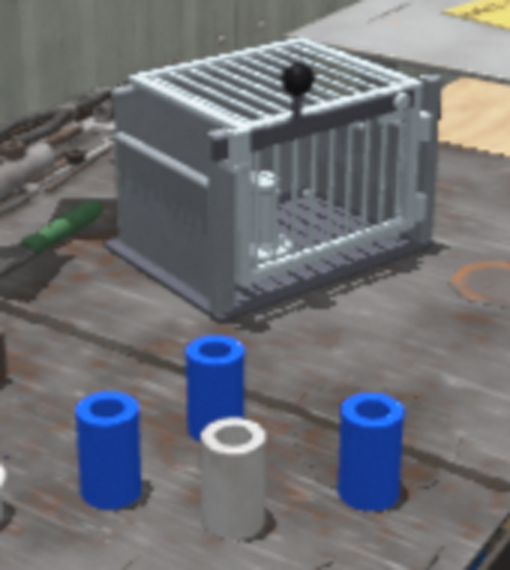

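View pics/top1.png

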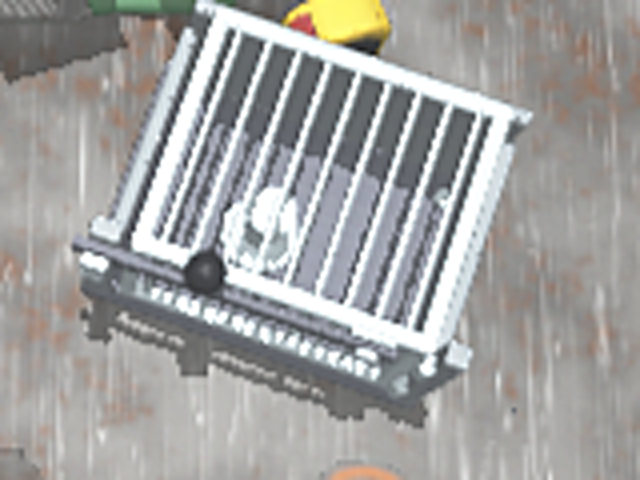

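```bash
python3 - <<'E'
from h import *
z=np.load("s0.npz"); P={n:{k[len(n):]:z[k] for k in z.files if k.startswith(n)} for n in("side","top")}
for n,p in P.items():
    C=cloud(p); p["C"]=C; b=p["img"].astype(int)
    # knob
    m=(np.linalg.norm(C[...,:2]-[0.56,-0.03],axis=-1)<.08)&(C[...,2]>.165)
    print(n,"knob px",m.sum(),C[m].mean(0).round(4),C[m].max(0).round(4))
    # bush
    m=(np.linalg.norm(C[...,:2]-[0.442,0.21],axis=-1)<.04)&(C[...,2]>.053)
    X=C[m]; A=np.c_[2*X[:,:2],np.ones(len(X))]; (c,r),rr=cv2.minEnclosingCircle(X[:,:2].astype(np.float32))
    print(n,"bush",m.sum(),c,r,X[:,2].max())
C=P["top"]["C"]
# side walls: z between .09 and .115 ; hood z 0.14-.156
m=(np.abs(C[...,2]-.147)<.012)&(C[...,0]>.5)&(C[...,0]<.78)&(C[...,1]<.05)&(C[...,1]>-.25)
X=C[m][:,:2].astype(np.float32); r=cv2.minAreaRect(X); print("hood+",r,cv2.boxPoints(r))
m=(np.linalg.norm(P["side"]["C"][...,:2]-[0.62,-.09],axis=-1)<.03)&(np.abs(P["side"]["C"][...,2]-.07)<.004)
print("rest side",m.sum(),P["side"]["C"][m].mean(0))
m=(np.linalg.norm(C[...,:2]-[0.62,-.09],axis=-1)<.03)&(np.abs(C[...,2]-.07)<.005)
print("rest top",m.sum(),C[m].mean(0))
E
```

```text
side knob px 108 [ 0.5585 -0.0342  0.1826] [ 0.5713 -0.0263  0.194 ]
side bush 268 0.44553083181381226 0.2121019810438156 0.06335785292547347
top knob px 96 [ 0.5578 -0.0397  0.1886] [ 0.5702 -0.0294  0.1946]
top bush 150 0.4434545338153839 0.2109801173210144 0.06465930314436497
hood+ ((0.6216564774513245, -0.10087659955024719), (0.22741366922855377, 0.17711713910102844), 73.12520599365234) [[ 0.50390416 -0.1839805 ]
 [ 0.67339486 -0.23539427]
 [ 0.7394088  -0.0177727 ]
 [ 0.5699181   0.03364107]]
rest side 32 [ 0.62111173 -0.09032615  0.0710584 ]
rest top 95 [ 0.62269154 -0.09142649  0.07072374]
```

```bash
python3 - <<'E'
from h import *
z=np.load("s0.npz"); P={n:{k[len(n):]:z[k] for k in z.files if k.startswith(n)} for n in("side","top")}
uv={}
for n,(u,v) in {"side":(298,166),"top":(321,206)}.items():
    g=P[n]["img"].max(-1); m=np.zeros_like(g); m[v-9:v+10,u-9:u+10]=(g[v-9:v+10,u-9:u+10]<60)
    k,l,s,c=cv2.connectedComponentsWithStats(m,connectivity=4); i=1+s[1:,4].argmax(); print(n,s[i],c[i]); (cc,r)=cv2.minEnclosingCircle(np.argwhere(l==i)[:,::-1].astype(np.float32)); print(cc,r); uv[n]=c[i]
K,e=tri(P["side"],uv["side"],P["top"],uv["top"]); print("knob",K,e,atz(P["top"],*uv["top"],.18),atz(P["side"],*uv["side"],.18))
# yaw from hood fine: fit with side+top walls; bush circle fit
for n in P:
    C=cloud(P[n]); m=(np.linalg.norm(C[...,:2]-[0.444,0.211],axis=-1)<.03)&(np.abs(C[...,2]-.06)<.006)
    X=C[m]; print(n,X[:,:2].min(0),X[:,:2].max(0),((X.min(0)+X.max(0))/2))
E
```

```text
side [294 161  11  12  84] [298.83333333 166.35714286]
(298.75, 166.5) 5.551001071929932
top [325 206   1   5   5] [325. 208.]
(325.0, 208.0) 2.0000998973846436
knob [ 0.56198931 -0.04813249  0.17789943] 0.007341610933070029 [ 0.55822091 -0.0495942   0.18      ] [ 0.5627118  -0.04236222  0.18      ]
side [0.42625656 0.19326214] [0.46427106 0.23030678] [0.44526381 0.21178446 0.05869464]
top [0.42606325 0.19302137] [0.46191484 0.22944203] [0.44398904 0.2112317  0.05939801]
```

```bash
python3 -m handwheel '[[[0.033,-0.02,-0.002,0,0,0,1],[0.033,-0.02,-0.002,0,0,0,1],[0.033,-0.02,-0.002,0,0,0,1],[0.033,-0.02,0,0,0,0,1],[0.033,-0.02,0,0,0,0,1],[0.033,-0.02,0,0,0,0,1],[0.033,-0.02,0,0,0,0,1],[0.033,-0.02,0,0,0,0,1]]]'; python3 -m handwheel '[[[0.03,-0.02,0,0,0,0,1],[0.03,-0.02,0,0,0,0,1],[0.03,-0.02,0,0,0,0,1],[0.03,-0.02,0,0,0,0,1],[0.03,-0.02,0,0,0,0,1],[0.03,-0.02,0,0,0,0,1],[0.03,-0.02,0,0,0,0,1],[0.03,-0.02,0,0,0,0,1]]]'; python3 -m handwheel '[[[0,0,0,0,0,-7,1],[0,0,0,0,0,-7,1],[0,0,0,0,0,-7,1],[0,0,0,0,0,-7,1],[0,0,0,0,0,-7,1],[0,0,0,0,0,-7,1],[0,0,0,0,0,-7,1],[0,0,0,0,0,-7,1]]]'; python3 -c "
from station import bot
import numpy as np
s=bot.state();print(np.round(s['tcp_pos'],4),np.round(s['orientation'],3).tolist(),s['joints'])"
```

```text
time_s: 1.77
tcp_pos: [0.358, -0.2732, 0.2376]
orientation: [[0.959, 0.284, 0.001], [0.284, -0.959, -0.001], [0.0, 0.001, -1.0]]
force: [0.4, -1.1, -0.4]
grip_width: 0.0855
time_s: 2.43
tcp_pos: [0.5425, -0.0513, 0.2374]
orientation: [[0.958, 0.285, 0.0], [0.285, -0.958, -0.0], [0.0, 0.0, -1.0]]
force: [0.6, -1.1, 1.1]
grip_width: 0.0854
time_s: 3.1
tcp_pos: [0.5415, -0.0529, 0.2373]
orientation: [[0.294, 0.956, -0.0], [0.956, -0.294, 0.0], [-0.0, -0.0, -1.0]]
force: [-0.4, -0.4, -0.6]
grip_width: 0.0855
[ 0.5415 -0.0529  0.2373] [[0.294, 0.956, -0.0], [0.956, -0.294, 0.0], [-0.0, -0.0, -1.0]] [-2.20680593e-01  9.97855771e-02  1.65822421e-01  1.63689479e+00
 -6.10367980e-06  1.64856543e+00]
```

```bash
python3 -m handwheel '[[[0.008,0.0077,0,0,0,0,1],[0.008,0.0077,0,0,0,0,1],[0,0,0.015,0,0,0,1],[0,0,0.015,0,0,0,1],[0,0,0,0,0,0,1]]]'; python3 - <<'E'
from h import *
P={n:bot.camera(n) for n in("side","top")}
a=cv2.resize(P["side"]["img"][90:260,210:380],(510,510)); cv2.imwrite("pics/a.png",a)
for n,p in P.items(): 
    print(n,proj(p,[0.561,-.042,.18]), proj(p,bot.state()["tcp_pos"]))
b=cv2.resize(P["top"]["img"][140:260,250:410],(640,480)); cv2.imwrite("pics/b.png",b)
E
```

```text
time_s: 3.52
tcp_pos: [0.5595, -0.0419, 0.2039]
orientation: [[0.3, 0.954, -0.006], [0.954, -0.3, 0.001], [-0.001, -0.006, -1.0]]
force: [0.3, 0.3, -0.1]
grip_width: 0.0854
side (np.float64(299.42089551159916), np.float64(166.54537046672675)) (np.float64(299.965786352305), np.float64(154.62318296387554))
top (np.float64(321.4659087895959), np.float64(206.6645489497999)) (np.float64(322.86166492724533), np.float64(204.16975463362465))
```

View pics/a.png

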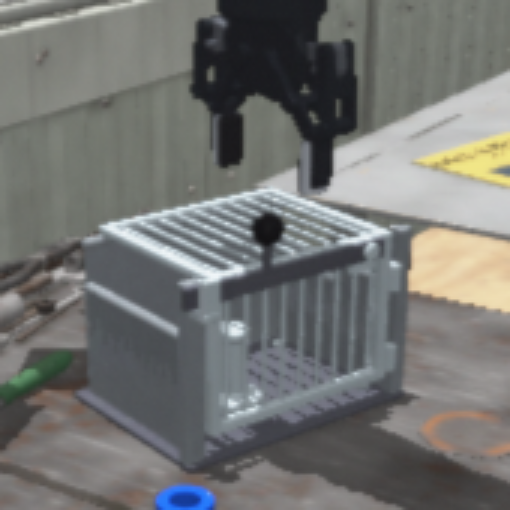

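View pics/b.png

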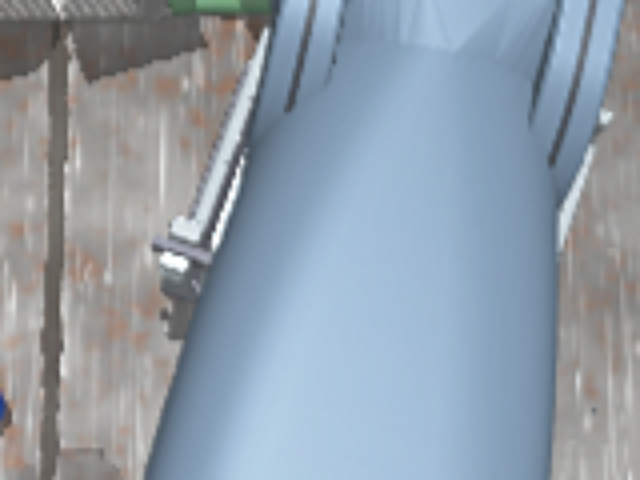

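The side view shows the fingers straddling the knob, which is at crop (267,229). The arm hides the knob in the top view. I'll descend and close.

```bash
python3 -m handwheel '[[[0,0,0.014,0,0,0,1],[0,0,0.014,0,0,0,1],[0,0,0.012,0,0,0,1],[0,0,0,0,0,0,1],[0,0,0,0,0,0,0.6],[0,0,0,0,0,0,0],[0,0,0,0,0,0,0],[0,0,0,0,0,0,0]]]'; python3 -m handwheel '[[[0,0,0,0,0,0,0],[0,0,0,0,0,0,0],[0,0,0,0,0,0,0],[0,0,0,0,0,0,0]]]';  python3 - <<'E'
from h import *
P={n:bot.camera(n) for n in("side",)}
a=cv2.resize(P["side"]["img"][90:260,210:380],(510,510)); cv2.imwrite("pics/a2.png",a)
E
```

```text
time_s: 4.28
tcp_pos: [0.5616, -0.0425, 0.1685]
orientation: [[0.3, 0.954, 0.002], [0.954, -0.3, -0.0], [0.0, 0.002, -1.0]]
force: [0.2, 0.4, 0.3]
grip_width: 0.0388
time_s: 4.62
tcp_pos: [0.56, -0.0419, 0.1686]
orientation: [[0.3, 0.954, -0.001], [0.954, -0.3, 0.001], [0.0, -0.001, -1.0]]
force: [-4.4, 0.3, 5.6]
grip_width: 0.0211
```

View pics/a2.png

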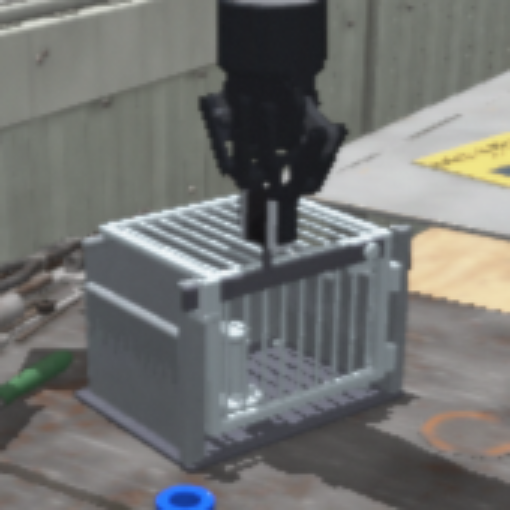

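Grip is 21 mm on a 24 mm ball, with an upward push of 5.6 N, so the pads are too high. I'll reopen, go down 8 mm and close again.

```bash
python3 -m handwheel '[[[0,0,0,0,0,0,0.6],[0,0,0,0,0,0,0.6],[0,0,0.004,0,0,0,0.6],[0,0,0.004,0,0,0,0.6],[0,0,0,0,0,0,0.6],[0,0,0,0,0,0,0],[0,0,0,0,0,0,0],[0,0,0,0,0,0,0]]]'; python3 -m handwheel '[[[0,0,0,0,0,0,0],[0,0,0,0,0,0,0],[0,0,0,0,0,0,0],[0,0,0,0,0,0,0]]]'
```

```text
time_s: 5.33
tcp_pos: [0.5599, -0.042, 0.1594]
orientation: [[0.3, 0.954, -0.002], [0.954, -0.3, 0.001], [-0.0, -0.002, -1.0]]
force: [-3.6, 1.0, -0.5]
grip_width: 0.021
time_s: 5.67
tcp_pos: [0.56, -0.042, 0.1593]
orientation: [[0.3, 0.954, -0.002], [0.954, -0.3, 0.0], [-0.0, -0.002, -1.0]]
force: [-5.7, 2.0, 2.5]
grip_width: 0.021
```

```bash
python3 -m handwheel '[[[-0.0025,0,-0.0062,0,0,0,0],[-0.0029,0,-0.006,0,0,0,0],[-0.0032,0,-0.0057,0,0,0,0],[-0.0037,0,-0.0056,0,0,0,0],[-0.002,0,-0.003,0,0,0,0],[0,0,0,0,0,0,0]]]'; python3 - <<'E'
from h import *
P={n:bot.camera(n) for n in("side",)}
a=cv2.resize(P["side"]["img"][90:260,210:380],(510,510)); cv2.imwrite("pics/a3.png",a)
E
```

```text
time_s: 6.17
tcp_pos: [0.555, -0.0564, 0.1856]
orientation: [[0.3, 0.954, -0.004], [0.954, -0.3, 0.0], [-0.001, -0.004, -1.0]]
force: [-4.9, 2.4, -3.3]
grip_width: 0.0212
```

View pics/a3.png

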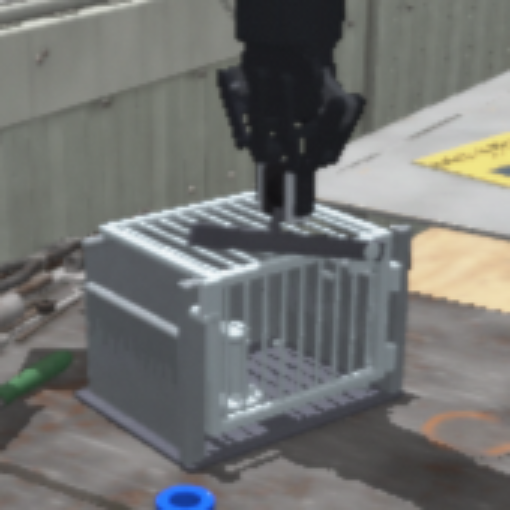

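The latch bar is clear of the catch: its free end is raised at crop (190,235). Now I'll swing the gate.

```bash
python3 -m handwheel '[[[-0.0015,-0.0105,0,0,0,-5,0],[-0.0015,-0.0105,0,0,0,-5,0],[-0.0015,-0.0105,0,0,0,-5,0],[-0.0015,-0.0105,0,0,0,-5,0],[0,0,0,0,0,0,0]]]'; python3 - <<'E'
from h import *
P={n:bot.camera(n) for n in("side",)}
a=cv2.resize(P["side"]["img"][90:260,210:380],(510,510)); cv2.imwrite("pics/a4.png",a)
E
```

```text
time_s: 6.63
tcp_pos: [0.5143, -0.0546, 0.1866]
orientation: [[-0.046, 0.999, 0.002], [0.999, 0.046, 0.001], [0.001, 0.002, -1.0]]
force: [-0.1, 3.0, -1.4]
grip_width: 0.0211
```

View pics/a4.png

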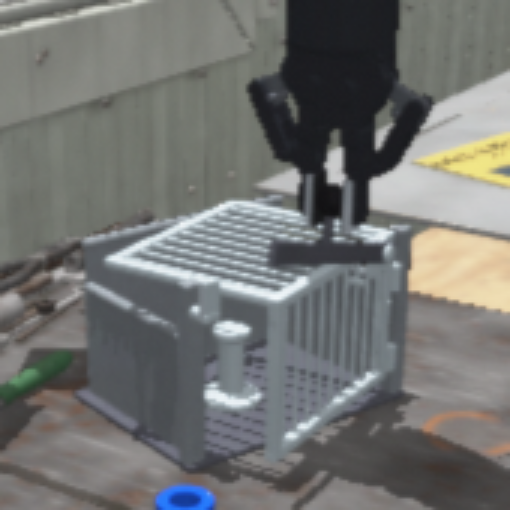

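The gate is swinging with the knob still gripped, and the rest now shows at crop (232,360). I'll carry on.

```bash
python3 -m handwheel '[[[-0.0015,-0.0105,0,0,0,-5,0],[-0.0015,-0.0105,0,0,0,-5,0],[-0.0015,-0.0105,0,0,0,-5,0],[-0.0015,-0.0105,0,0,0,-5,0],[-0.0015,-0.0105,0,0,0,-5,0],[-0.0015,-0.0105,0,0,0,-5,0],[-0.0015,-0.0105,0,0,0,-5,0],[-0.0015,-0.0105,0,0,0,-5,0]]]'; python3 -m handwheel '[[[-0.0015,-0.0105,0,0,0,-5,0],[-0.0015,-0.0105,0,0,0,-5,0],[-0.0015,-0.0105,0,0,0,-5,0],[-0.0015,-0.0105,0,0,0,-5,0],[-0.0015,-0.0105,0,0,0,-5,0],[-0.0015,-0.0105,0,0,0,-5,0],[0,0,0,0,0,0,0],[0,0,0,0,0,0,0]]]'; python3 - <<'E'
from h import *
P={n:bot.camera(n) for n in("side","top")}
a=cv2.resize(P["side"]["img"][90:290,210:410],(500,500)); cv2.imwrite("pics/a5.png",a); cv2.imwrite("pics/b5.png",P["top"]["img"])
E
```

```text
time_s: 7.35
tcp_pos: [0.4407, -0.0915, 0.1869]
orientation: [[-0.679, 0.734, -0.0], [0.734, 0.679, 0.006], [0.004, 0.004, -1.0]]
force: [-3.5, 9.2, 2.9]
grip_width: 0.0208
time_s: 8.02
tcp_pos: [0.4109, -0.1531, 0.1864]
orientation: [[-0.952, 0.306, -0.005], [0.306, 0.952, -0.006], [0.003, -0.007, -1.0]]
force: [-7.7, -4.0, 1.3]
grip_width: 0.0209
```

View pics/a5.png

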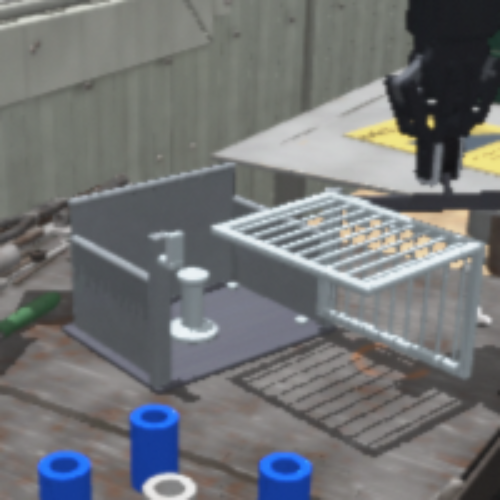

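View pics/b5.png

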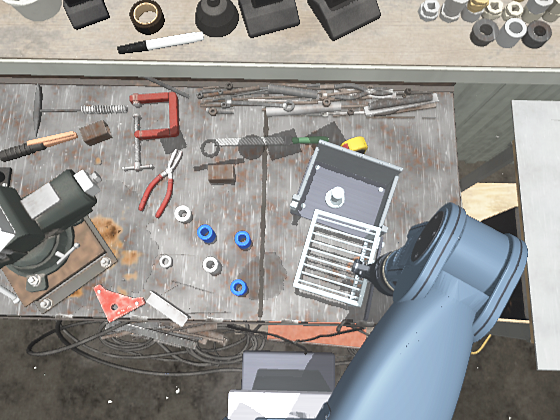

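The gate is open by about 90°: in the top view the hood covers (300-385, 210-300) and the rest is uncovered at (337,196). I'll lower the bar, let go and rise.

```bash
python3 -m handwheel '[[[0.0035,0,0.005,0,0,0,0],[0.0037,0,0.0056,0,0,0,0],[0.003,0,0.0055,0,0,0,0],[0.002,0,0.005,0,0,0,0],[0,0,0,0,0,0,0],[0,0,0,0,0,0,0.5],[0,0,0,0,0,0,0.5],[0,0,0,0,0,0,0.5]]]'; python3 -m handwheel '[[[0,0,0,0,0,0,0.5],[0,0,-0.01,0,0,0,0.5],[0,0,-0.025,0,0,0,0.5],[0,0,-0.025,0,0,0,0.5],[0,0,-0.025,0,0,0,0.5],[0,0,0,0,0,0,0.7]]]';python3 - <<'E'
from h import *
P={n:bot.camera(n) for n in("side","top")}
p=P["top"];C=cloud(p)
m=(np.abs(C[...,2]-.147)<.009)&(C[...,0]>.3)&(C[...,0]<.6)&(C[...,1]<.1)&(C[...,1]>-.25)
X=C[m][:,:2].astype(np.float32); print(cv2.boxPoints(cv2.minAreaRect(X)))
for n in P:
  C=cloud(P[n]); m=(np.linalg.norm(C[...,:2]-[0.62,-.09],axis=-1)<.025)&(np.abs(C[...,2]-.071)<.005)
  X=C[m]; print(n,m.sum(),X.mean(0),(X.min(0)+X.max(0))/2,cv2.minEnclosingCircle(X[:,:2].astype(np.float32)))
  m=(np.linalg.norm(C[...,:2]-[0.444,0.211],axis=-1)<.03)&(np.abs(C[...,2]-.06)<.006); X=C[m]
  print(n,"bush",(X.min(0)+X.max(0))/2,cv2.minEnclosingCircle(X[:,:2].astype(np.float32)))
cv2.imwrite("pics/a6.png",P["side"]["img"]); cv2.imwrite("pics/b6.png",P["top"]["img"])
E
```

```text
time_s: 8.78
tcp_pos: [0.4025, -0.1476, 0.1657]
orientation: [[-0.953, 0.301, 0.003], [0.301, 0.953, -0.002], [-0.003, -0.001, -1.0]]
force: [-0.8, 0.6, -0.2]
grip_width: 0.0426
time_s: 9.28
tcp_pos: [0.4036, -0.1478, 0.2561]
orientation: [[-0.954, 0.3, 0.009], [0.3, 0.954, -0.005], [-0.01, -0.002, -1.0]]
force: [0.6, 1.0, 1.2]
grip_width: 0.0533
[[ 0.3218624  -0.1255814 ]
 [ 0.5259304  -0.19447781]
 [ 0.597816    0.01844396]
 [ 0.393748    0.08734037]]
side 70 [ 0.62406945 -0.08894794  0.07080963] [ 0.62622025 -0.0907456   0.06961617] ((0.6261392831802368, -0.0893881693482399), 0.015960438176989555)
side bush [0.44456647 0.21130363 0.0590565 ] ((0.44462376832962036, 0.2110561579465866), 0.019440682604908943)
top 114 [ 0.62258504 -0.09179284  0.07077888] [ 0.62213186 -0.09209493  0.07077193] ((0.6226234436035156, -0.09179861843585968), 0.014734337106347084)
top bush [0.4439706  0.21154027 0.05997533] ((0.4432540535926819, 0.2111804485321045), 0.018870338797569275)
```

View pics/a6.png

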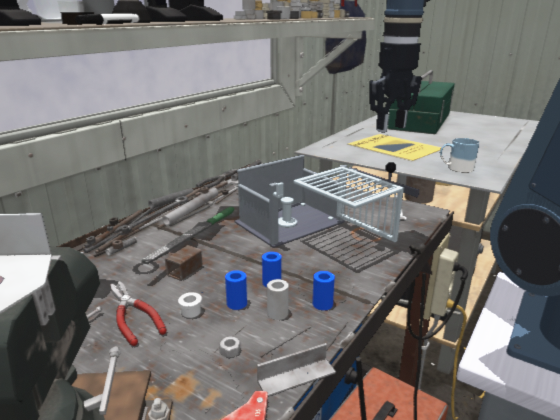

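The knob is released and the gate stays open. Now over to the grey bush.

```bash
python3 -m handwheel '[[[0.0069,0.0355,0,0,0,0,0.7],[0.0069,0.0355,0,0,0,0,0.7],[0.0069,0.0355,0,0,0,0,0.7],[0.0069,0.0355,0,0,0,0,0.7],[0.0069,0.0355,0,0,0,0,0.7],[0.0069,0.0355,0,0,0,0,0.7],[0.0069,0.0355,0,0,0,0,0.7],[0.0069,0.0355,0,0,0,0,0.7]]]'; python3 -m handwheel '[[[0.0069,0.0355,0,0,0,0,0.7],[0.0069,0.0355,0,0,0,0,0.7],[0,0,0.02,0,0,-5.8,0.7],[0,0,0.02,0,0,-5.8,0.7],[0,0,0.02,0,0,-5.8,0.7],[0,0,0.02,0,0,0,0.7],[0,0,0.02,0,0,0,0.7],[0,0,0,0,0,0,0.7]]]'
```

```text
time_s: 10.05
tcp_pos: [0.433, 0.1428, 0.2485]
orientation: [[-0.954, 0.3, -0.002], [0.3, 0.954, -0.001], [0.001, -0.001, -1.0]]
force: [0.9, -0.4, 0.2]
grip_width: 0.0598
time_s: 10.72
tcp_pos: [0.4379, 0.2118, 0.1435]
orientation: [[-1.0, 0.001, -0.01], [0.001, 1.0, -0.004], [0.01, -0.004, -1.0]]
force: [-0.8, 0.3, -1.1]
grip_width: 0.0599
```

```bash
python3 -m handwheel '[[[-0.006,0,0.015,0,0,0,0.7],[0,0,0.02,0,0,0,0.7],[0,0,0.02,0,0,0,0.7],[0,0,0,0,0,0,0.7],[0,0,0,0,0,0,0.7]]]'; python3 - <<'E'
from h import *
P={n:bot.camera(n) for n in("side",)}
print(bot.state()["tcp_pos"],bot.state()["orientation"])
a=cv2.resize(P["side"]["img"][190:340,190:360],(680,600)); cv2.imwrite("pics/a7.png",a)
E
```

```text
time_s: 11.13
tcp_pos: [0.4466, 0.2125, 0.0939]
orientation: [[-1.0, 0.001, -0.003], [0.001, 1.0, -0.001], [0.003, -0.001, -1.0]]
force: [-0.4, 0.8, 1.0]
grip_width: 0.0599
[0.44780054 0.21293498 0.09536314] [[-9.99999442e-01  1.04395579e-03 -1.58924135e-04]
 [ 1.04396432e-03  9.99999454e-01 -5.35957015e-05]
 [ 1.58868097e-04 -5.37615828e-05 -9.99999986e-01]]
```

View pics/a7.png

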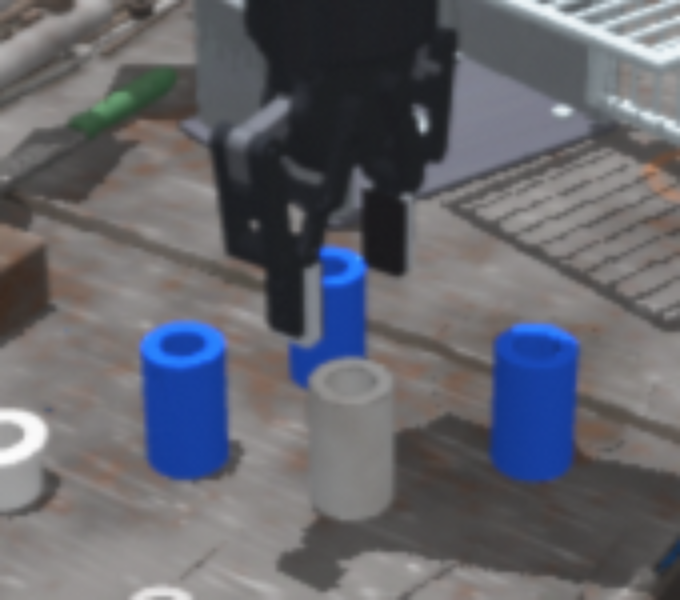

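The fingers are above the grey bush and clear of the blue ones. I'll make a small correction and go down.

```bash
python3 -m handwheel '[[[0.004,-0.0015,0.015,0,0,0,0.7],[0,0,0.02,0,0,0,0.7],[0,0,0.02,0,0,0,0.7],[0,0,0.015,0,0,0,0.7],[0,0,0,0,0,0,0.7],[0,0,0,0,0,0,0.7]]]'; python3 -m handwheel '[[[0,0,0,0,0,0,0],[0,0,0,0,0,0,0],[0,0,0,0,0,0,0],[0,0,0,0,0,0,0],[0,0,0,0,0,0,0],[0,0,0,0,0,0,0]]]'; python3 - <<'E'
from h import *
P={n:bot.camera(n) for n in("side",)}
print(bot.state()["tcp_pos"])
a=cv2.resize(P["side"]["img"][190:340,190:360],(680,600)); cv2.imwrite("pics/a8.png",a)
E
```

```text
time_s: 11.68
tcp_pos: [0.4442, 0.2116, 0.0257]
orientation: [[-1.0, 0.001, 0.0], [0.001, 1.0, 0.0], [-0.0, 0.0, -1.0]]
force: [-0.7, -0.3, -0.6]
grip_width: 0.06
time_s: 12.18
tcp_pos: [0.4458, 0.2114, 0.0274]
orientation: [[-1.0, 0.001, 0.005], [0.001, 1.0, -0.0], [-0.005, -0.0, -1.0]]
force: [-1.0, -2.5, 5.2]
grip_width: 0.0357
[0.4458153  0.21138983 0.0274063 ]
```

View pics/a8.png

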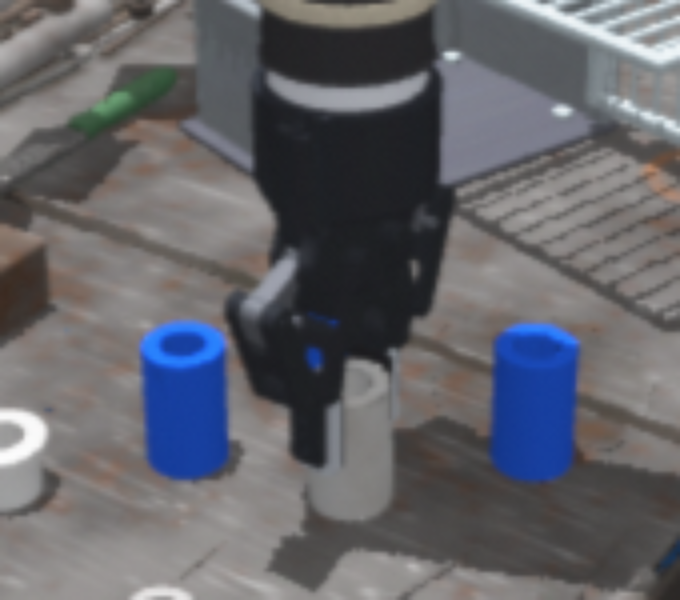

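Gripped at 35.7 mm. Now I'll lift.

```bash
python3 -m handwheel '[[[0,0,-0.01,0,0,0,0],[0,0,-0.02,0,0,0,0],[0,0,-0.03,0,0,0,0],[0,0,-0.03,0,0,0,0],[0,0,-0.03,0,0,0,0],[0,0,-0.03,0,0,0,0],[0,0,-0.03,0,0,0,0],[0,0,-0.02,0,0,0,0]]]'; python3 -m handwheel '[[[0,0,0,0,0,0,0],[0,0,0,0,0,0,0]]]'; python3 - <<'E'
from h import *
P={n:bot.camera(n) for n in("side",)}
print(bot.state()["tcp_pos"])
a=cv2.resize(P["side"]["img"][100:300,190:360],(510,600)); cv2.imwrite("pics/a9.png",a)
E
```

```text
time_s: 12.9
tcp_pos: [0.444, 0.2119, 0.2279]
orientation: [[-1.0, 0.001, 0.002], [0.001, 1.0, 0.002], [-0.002, 0.002, -1.0]]
force: [1.1, 0.6, -4.3]
grip_width: 0.0356
time_s: 13.07
tcp_pos: [0.4443, 0.2119, 0.2256]
orientation: [[-1.0, 0.001, 0.002], [0.001, 1.0, 0.001], [-0.002, 0.001, -1.0]]
force: [0.5, 0.1, -4.4]
grip_width: 0.0357
[0.4432986  0.21149457 0.22359797]
```

View pics/a9.png

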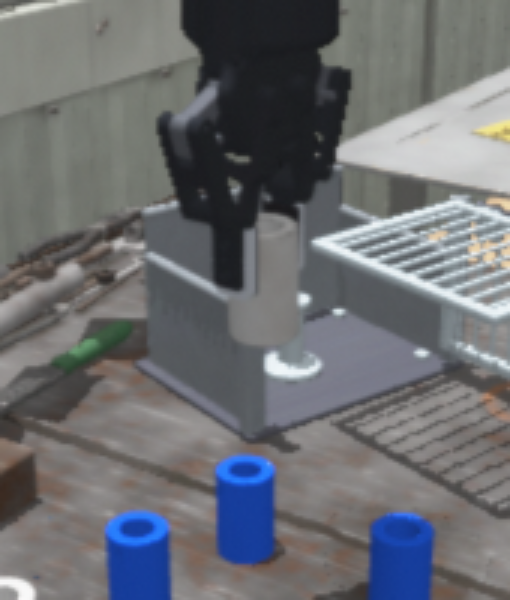

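```bash
python3 -m handwheel '[[[-0.007,-0.0123,0,0,0,0,0],[-0.015,-0.0252,0,0,0,0,0],[-0.015,-0.0252,0,0,0,0,0],[-0.015,-0.0252,0,0,0,0,0],[-0.015,-0.0252,0,0,0,0,0],[-0.015,-0.0252,0,0,0,0,0],[-0.015,-0.0252,0,0,0,0,0],[-0.015,-0.0252,0,0,0,0,0]]]'; python3 -m handwheel '[[[-0.015,-0.0252,0,0,0,0,0],[-0.015,-0.0252,0,0,0,0,0],[-0.015,-0.0252,0,0,0,0,0],[-0.015,-0.0252,0,0,0,0,0],[-0.008,-0.0129,0,0,0,0,0],[0,0,0,0,0,0,0],[0,0,0,0,0,0,0],[0,0,0,0,0,0,0]]]'; python3 - <<'E'
from h import *
P={n:bot.camera(n) for n in("side","top")}
t=np.array(bot.state()["tcp_pos"]); print(t)
p=P["side"]; C=cloud(p); b=p["img"].astype(int)
a=cv2.resize(p["img"][60:260,210:380],(510,600)); cv2.imwrite("pics/a10.png",a)
cv2.imwrite("pics/b10.png",P["top"]["img"][120:320,220:460])
m=(np.linalg.norm(C[...,:2]-t[:2],axis=-1)<.03)&(C[...,2]>.17)&(C[...,2]<.27)&(b.min(-1)>110)
X=C[m]; print(m.sum(),X.min(0),X.max(0))
from scipy.optimize import least_squares
def f(q):
    d=np.array([q[2],q[3],1]);d/=np.linalg.norm(d); r=X-np.array([q[0],q[1],t[2]]); return np.linalg.norm(np.cross(r,d),axis=1)-.0185
m2=X[:,2]<X[:,2].max()-.004; X=X[m2]
s=least_squares(f,[t[0],t[1],0,0],loss="soft_l1",f_scale=.002); print(s.x,np.abs(s.fun).mean())
E
```

```text
time_s: 13.78
tcp_pos: [0.5544, 0.0216, 0.2209]
orientation: [[-1.0, 0.001, -0.006], [0.001, 1.0, 0.001], [0.006, 0.001, -1.0]]
force: [0.5, 0.3, -4.6]
grip_width: 0.0353
time_s: 14.45
tcp_pos: [0.6221, -0.0903, 0.222]
orientation: [[-1.0, 0.001, -0.005], [0.001, 1.0, 0.002], [0.005, 0.002, -1.0]]
force: [-0.7, 0.0, -4.8]
grip_width: 0.0352
[ 0.62259696 -0.0899335   0.22353676]
320 [ 0.60304759 -0.11443772  0.1973662 ] [ 0.63444781 -0.06300621  0.26059129]
[ 0.62342524 -0.08846717  0.04398343  0.11262958] 0.0015883301775333498
```

View pics/a10.png

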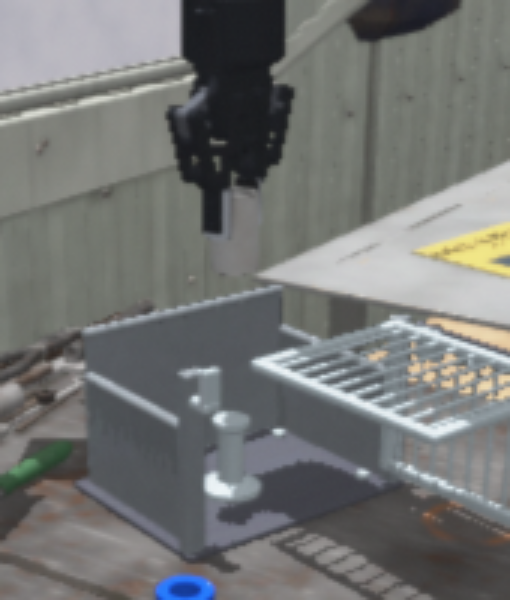

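```bash
python3 - <<'E'
from h import *
p=bot.camera("side"); t=np.array(bot.state()["tcp_pos"]); print(t)
u,v=proj(p,t); u=int(u);v=int(v); print(u,v)
a=p["img"][v-45:v+35,u-40:u+40].copy(); a=cv2.resize(a,(600,600),interpolation=cv2.INTER_NEAREST); 
# predicted vertical axis of bush & edges
for off in (-.0185,0,.0185):
    r=np.array([-.828,-.56,0]); r/=np.linalg.norm(r)
    q=[proj(p,t+off*r+[0,0,z]) for z in (-.027,.033)]
    q=[(int((a_-u+40)*7.5),int((b_-v+45)*7.5)) for a_,b_ in q]; cv2.line(a,q[0],q[1],(0,0,255),1)
cv2.imwrite("pics/a11.png",a)
np.savez("s11.npz",**p)
E
```

```text
[ 0.62284036 -0.08991993  0.22410843]
287 137
```

View pics/a11.png

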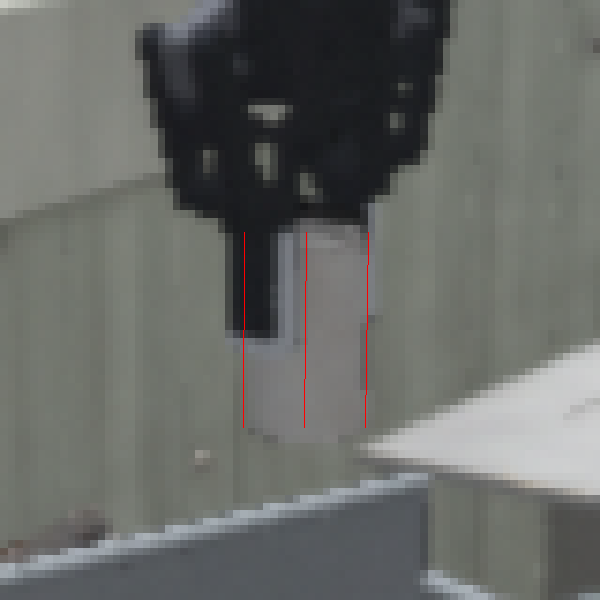

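The bush edges match the predicted vertical lines, so it is upright and centred on the TCP. I'll descend to just above the rest.

```bash
python3 -m handwheel '[[[-0.0007,-0.001,0.015,0,0,0,0],[0,0,0.02,0,0,0,0],[0,0,0.02,0,0,0,0],[0,0,0.02,0,0,0,0],[0,0,0.02,0,0,0,0],[0,0,0.015,0,0,0,0],[0,0,0,0,0,0,0],[0,0,0,0,0,0,0]]]';  python3 -m handwheel '[[[0,0,0,0,0,0,0],[0,0,0,0,0,0,0],[0,0,0,0,0,0,0]]]'; python3 - <<'E'
from h import *
p=bot.camera("side"); print(bot.state()["tcp_pos"])
cv2.imwrite("pics/a12.png",cv2.resize(p["img"][100:250,220:370],(600,600),interpolation=cv2.INTER_CUBIC))
E
```

```text
time_s: 15.27
tcp_pos: [0.6229, -0.091, 0.1137]
orientation: [[-1.0, -0.0, -0.003], [-0.0, 1.0, 0.001], [0.003, 0.001, -1.0]]
force: [0.3, -0.3, -3.8]
grip_width: 0.0358
time_s: 15.52
tcp_pos: [0.6254, -0.0923, 0.1169]
orientation: [[-1.0, 0.001, 0.004], [0.001, 1.0, -0.001], [-0.004, -0.001, -1.0]]
force: [0.5, 0.2, -4.5]
grip_width: 0.0354
[ 0.62527944 -0.09230983  0.11663812]
```

View pics/a12.png

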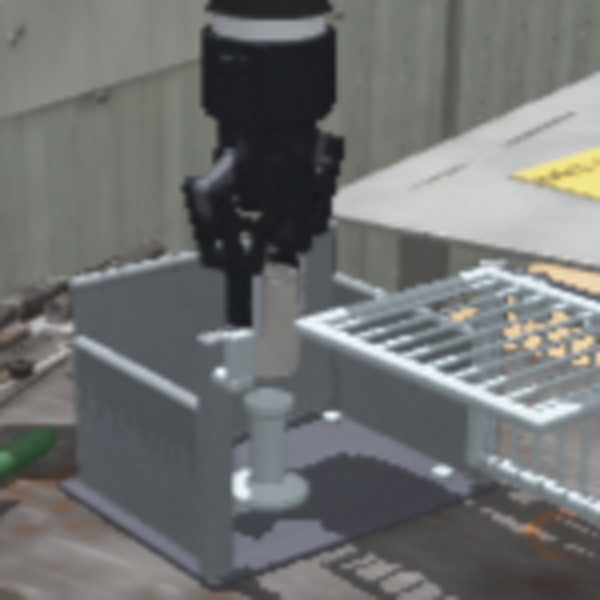

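```bash
python3 -m handwheel '[[[0.001,0.001,0.005,0,0,0,0],[0,0,0.005,0,0,0,0],[0,0,0.004,0,0,0,0],[0,0,0,0,0,0,0],[0,0,0,0,0,0,0],[0,0,0,0,0,0,0]]]'; python3 - <<'E'
from h import *
P={n:bot.camera(n) for n in("side","top")}; p=P["side"]; s=bot.state();print(s["tcp_pos"],s["force"])
cv2.imwrite("pics/a13.png",cv2.resize(p["img"][130:230,240:340],(600,600),interpolation=cv2.INTER_CUBIC))
E
```

```text
time_s: 16.07
tcp_pos: [0.6231, -0.0911, 0.1004]
orientation: [[-1.0, 0.001, -0.001], [0.001, 1.0, 0.0], [0.001, 0.0, -1.0]]
force: [-0.4, -0.1, -3.7]
grip_width: 0.0354
[ 0.62339179 -0.0911796   0.10090925] [-0.375032    0.790969   -4.36157146]
```

View pics/a13.png

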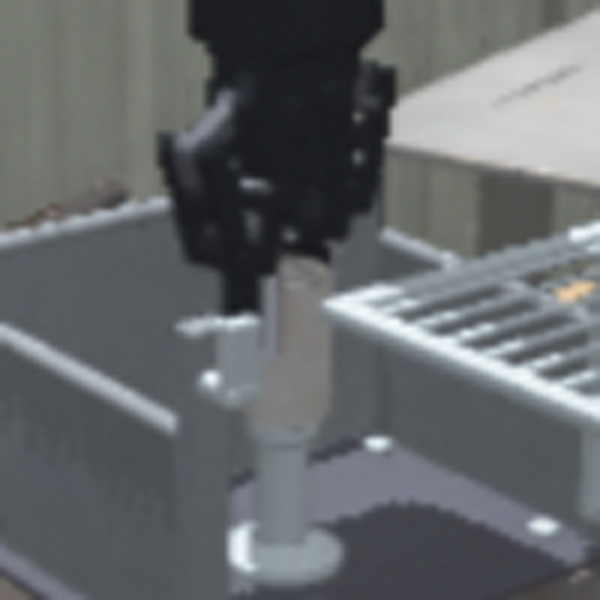

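Bush axis at crop x≈289, post at ≈285, so the alignment is good. I'll lower in small steps until they touch.

```bash
python3 -m handwheel '[[[0,0,0.001,0,0,0,0],[0,0,0.001,0,0,0,0],[0,0,0,0,0,0,0],[0,0,0,0,0,0,0]]]'; python3 -m handwheel '[[[0,0,0.001,0,0,0,0],[0,0,0,0,0,0,0],[0,0,0,0,0,0,0]]]'; python3 -m handwheel '[[[0,0,0.001,0,0,0,0],[0,0,0,0,0,0,0],[0,0,0,0,0,0,0]]]'
```

```text
time_s: 16.5
tcp_pos: [0.6231, -0.0911, 0.0986]
orientation: [[-1.0, 0.001, -0.0], [0.001, 1.0, 0.0], [0.0, 0.0, -1.0]]
force: [-0.2, 0.3, -3.5]
grip_width: 0.0357
time_s: 16.75
tcp_pos: [0.6232, -0.0911, 0.0976]
orientation: [[-1.0, 0.001, -0.0], [0.001, 1.0, 0.0], [0.0, 0.0, -1.0]]
force: [0.4, 0.1, -3.9]
grip_width: 0.0357
time_s: 17.0
tcp_pos: [0.6233, -0.0911, 0.0975]
orientation: [[-1.0, 0.001, 0.001], [0.001, 1.0, -0.0], [-0.001, -0.0, -1.0]]
force: [-0.7, -0.0, -0.7]
grip_width: 0.036
```

Contact: the load went from -3.9 to -0.7 N at z=0.0975. One more small press, then release slowly.

```bash
python3 -m handwheel '[[[0,0,0.0005,0,0,0,0],[0,0,0,0,0,0,0.4],[0,0,0,0,0,0,0.48],[0,0,0,0,0,0,0.55],[0,0,0,0,0,0,0.65],[0,0,0,0,0,0,0.65],[0,0,0,0,0,0,0.65],[0,0,0,0,0,0,0.65]]]'; python3 - <<'E'
from h import *
P={n:bot.camera(n) for n in("side",)}; p=P["side"]
cv2.imwrite("pics/a14.png",cv2.resize(p["img"][130:230,240:340],(600,600),interpolation=cv2.INTER_CUBIC))
E
```

```text
time_s: 17.67
tcp_pos: [0.6233, -0.0912, 0.0962]
orientation: [[-1.0, 0.001, 0.0], [0.001, 1.0, -0.0], [-0.0, -0.0, -1.0]]
force: [0.2, -0.5, -0.4]
grip_width: 0.0555
```

View pics/a14.png

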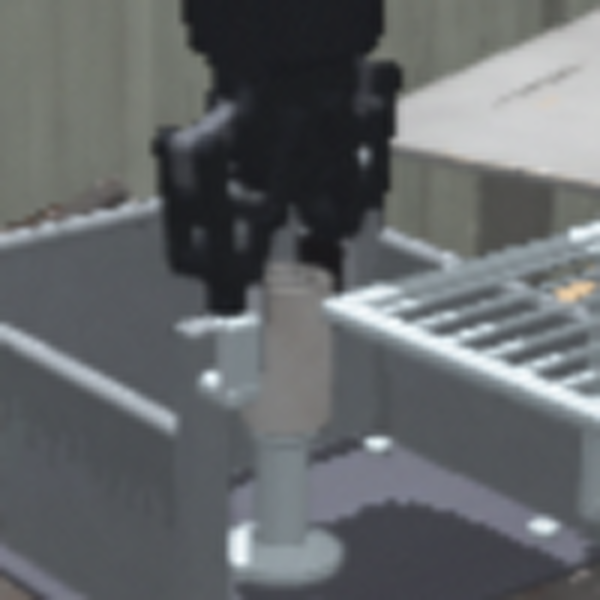

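The bush stands on the rest with the fingers clear. I'll rise straight up and move away.

```bash
python3 -m handwheel '[[[0,0,-0.008,0,0,0,0.65],[0,0,-0.015,0,0,0,0.65],[0,0,-0.02,0,0,0,0.65],[0,0,-0.025,0,0,0,0.65],[0,0,-0.03,0,0,0,0.65],[0,0,-0.03,0,0,0,0.65],[0,0,-0.03,0,0,0,0.65],[0,0,-0.02,0,0,0,0.65]]]'; python3 -m handwheel '[[[0.01,0.03,0,0,0,0,0.65],[0.01,0.03,0,0,0,0,0.65],[0.01,0.03,0,0,0,0,0.65],[0.01,0.03,0,0,0,0,0.65],[0.01,0.03,0,0,0,0,0.65],[0.01,0.03,0,0,0,0,0.65],[0,0.02,0,0,0,0,0.65],[0,0,0,0,0,0,0.65]]]'; python3 - <<'E'
from h import *
P={n:bot.camera(n) for n in("side","top")}
for n,p in P.items():
  C=cloud(p); m=(np.linalg.norm(C[...,:2]-[0.623,-.091],axis=-1)<.035)&(np.abs(C[...,2]-.13)<.007)
  X=C[m]; print(n,m.sum(),X.mean(0),(X.min(0)+X.max(0))/2,X[:,2].max(),cv2.minEnclosingCircle(X[:,:2].astype(np.float32)))
C=cloud(P["top"]); m=(np.abs(C[...,2]-.147)<.009)&(C[...,0]>.3)&(C[...,0]<.6)&(C[...,1]<.1)&(C[...,1]>-.25)
print(cv2.boxPoints(cv2.minAreaRect(C[m][:,:2].astype(np.float32))))
cv2.imwrite("pics/a15.png",P["side"]["img"]);cv2.imwrite("pics/b15.png",P["top"]["img"])
E
```

```text
time_s: 18.38
tcp_pos: [0.6238, -0.0913, 0.2788]
orientation: [[-1.0, 0.001, 0.005], [0.001, 1.0, -0.001], [-0.005, -0.001, -1.0]]
force: [0.8, 0.8, 0.3]
grip_width: 0.0559
time_s: 19.05
tcp_pos: [0.5626, 0.1129, 0.2754]
orientation: [[-1.0, -0.004, 0.001], [-0.004, 1.0, 0.002], [-0.001, 0.002, -1.0]]
force: [0.4, -0.9, 0.0]
grip_width: 0.0555
side 112 [ 0.62178438 -0.08594591  0.12917469] [ 0.62348433 -0.08983232  0.12799245] 0.13280639289092255 ((0.6237894892692566, -0.08954581618309021), 0.019933292642235756)
top 161 [ 0.62031844 -0.09030158  0.12974476] [ 0.62044635 -0.09058432  0.12892991] 0.1346014486021141 ((0.6206777095794678, -0.09094449877738953), 0.018973998725414276)
[[ 0.32188383 -0.12537538]
 [ 0.5265966  -0.19454938]
 [ 0.5984986   0.01823635]
 [ 0.39378577  0.08741036]]
```

View pics/a15.png

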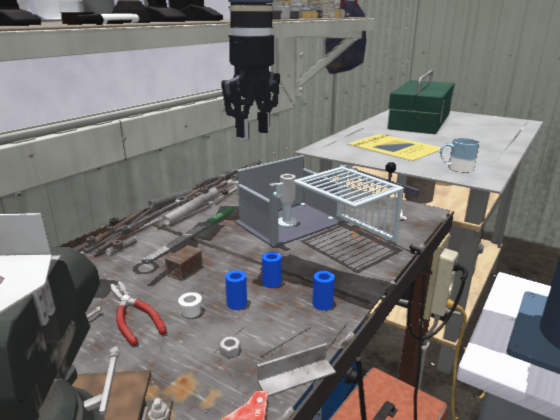

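View pics/b15.png

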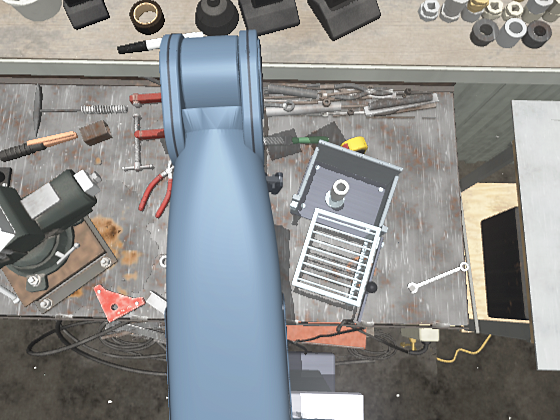

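The bush stands on the rest in both views, at side (288,185) and top (340,190). Its centre is within about 3 mm of the rest's centre, the gate is open by about 90°, and the robot is clear of everything. The arm hides the bystanders in the top view, but in the side view they are where they were. I'm handing in.

```bash
python3 -c "
from station import bot
print(bot.hand_in())"
```

```text
the job is handed in; nothing more can be done
None
```

I lifted the latch bar by its knob, swung the gate open and let go. Then I stood the grey bush upright on the rest, released it, moved the arm clear and handed the job in at about 19 s. The hand-in gives no verdict.

**Last checks**
- **Bush:** the two cameras put its top at (0.6235, -0.090) and (0.6205, -0.091) m. They differ by about 3 mm, near the calibration limit. Both are within about 3 mm of the rest centre I used, (0.6235, -0.091). Its top is at about 130 mm, as expected on the 70 mm rest, and it looks upright in both views.
- **Gate:** it stands about 90° open, judged from the outline of its hood. That outline did not move between letting go of the knob and the last picture.
- **Flanged bush, nut and tube:** they look unmoved in the last side picture. I could not confirm this in the top picture because the arm hid them.

**Problems on the way**
- **Knob:** I gripped it again lower down, because the first grip read 21 mm on a 24 mm ball. The second grip read the same and held throughout the swing.
- **Tilt check:** my first calculation of the bush's tilt in the gripper was spoiled by finger-pad points. I checked it instead by overlaying vertical lines on the picture, which matched its edges.

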